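Draw the spatula out of the half-covered utensil box and hold it over the pan

TASK

The spatula lies in the long steel utensil box with its blade under the fixed hood, and the opening is shorter than the spatula: take it by the handle, tilt it handle up, and draw it out slantwise through the opening. Then hold its blade over the middle of the larger, squarer food pan, about a hand's width above the rim and touching nothing, and finish while still holding it there. Leave the pan and everything else standing where it is.

Things in the scene. Friction and masses are not known exactly. Their poses are not given: they have to be found in the camera images.
- spatula: Spatula lying in the utensil box, 297 mm long, 0.08 kg. Origin: mid-length, on its underside; x axis along it to the blade, z up. Handle x -149 to -24 mm, 24 wide, 16 thick; thin shaft 10 wide, 4 to 8 mm above the underside plane; flat blade x 60 to 149 mm, 52 wide, 10 thick.
- handle (a point): A point inside the spatula's handle, 60 mm behind the spatula's middle towards the handle end (the handle end is 89 mm further back), 8 mm above its underside: a good place to grip, across the 24 mm width.
- blade (a point): The middle of the spatula's blade (105 mm ahead of the spatula's origin, 165 mm ahead of point handle, 44 mm behind the blade's tip, 5 mm above the underside plane).
- handle_end (a point): The butt of the spatula's handle (147 mm behind the spatula's origin, 8 mm above the underside plane).
- utensil_box: Fixed steel box, 320 (x) x 158 mm; origin: centre of its underside. Inside 312 x 150 mm, floor 12 mm and rim 75 mm above the table. A fixed hood (underside 72, top 76 mm up) covers the +x end, x 46 to 156 mm; x -156 to 46 mm is open above: 202 x 150 mm, shorter than the spatula. The spatula lies on its floor along x, blade under the hood.
- hood_lip (a point): Middle of the hood's free edge, in the hood's 4 mm thick plate, 74 mm above the table and 46 mm from the box's origin along its x axis.
- large_pan: The larger, nearly square open steel food pan, 163 x 177 mm and 70 mm high, empty, loose, on the table to the right of the box. Origin: centre of its underside. It may stand on either side of the small pan.
- small_pan: The narrow open steel food pan, 109 x 177 mm and 65 mm high, fixed to the table, not needed. Origin: centre of its underside.
- tape: Roll of tape lying flat, 96 mm across, 25 mm high. Bystander, origin centre of its underside.
- spice_jar: Spice jar, 44 mm across, 105 mm high. Bystander, origin centre of its underside.
- tin: Low food tin, 75 mm across, 58 mm high. Bystander, origin centre of its underside.

How it is judged:
By the outcome, as a careful person would: the job done as asked, in the order asked, and still so for the second after the job is handed in, while the arm keeps its last pose, push and grip.
It also fails if it takes over 35 s, if anything falls off the work surface, if the arm or the gripper's body presses on something with over 40 N, if the wrist force passes 120 N, or if a joint passes its speed limit or range.

ROBOT

A 6-joint arm with a two-finger parallel gripper is mounted at the origin on a cart in front of the work surface, level with it; the furniture and walls round the work are solid. World frame = base frame: x ahead of the robot, y to its left, z up, the work surface at z = 0. Lengths are in m, angles in rad, forces in N, time in s.
With the tool pointing down it reaches from about 0.375 to 0.975 m from the base axis. Payload 3.8 kg.
Tool frame: the origin (TCP) lies midway between the tips of the shut fingers; the grasp point (between the pads) lies 19 mm behind it; z points along the fingers, y is the line along which they close (so a half turn about z gives the same grasp; the last joint's range is limited). The gripper opens to 85 mm and grips with 20 to 120 N. Pads are 22 mm wide; open, the fingers measure 114 mm over their backs; the gripper's body (76 mm by 85 mm) begins 54 mm behind the grasp point. The pads swing forward as they close: fully open they stand 13 mm farther back than shut.
Start: joints at [1.101, 0.264, 1.604, -0, 1.274, -0.037], TCP at [0.283, 0.613, 0.231] pointing down, gripper open.
Joint ranges: [-2.63, 2.63], [-0.94, 2.18], [0.31, 2.57], [-1.31, 4.45], [0, 2.66], [-2.55, 2.55]. Speed limits (rad/s): [2.57, 2.57, 3.14, 3.14, 3.14, 3.14].

INTERFACE

Orientations are given as a rotation vector (axis times angle).
In Python, from workcell import status, read_camera, workorder, masks_of gives the robot as it stands.
- The arm moves only by the tool drive_tool, never from a script. Its argument "rows" is a list of rows, each a list of 7 numbers: the turn, a rotation vector about the tool's x, y, z in degrees, then the shift along the tool's x, y, z in m, then the opening, from 0 (shut) to 1 (fully open). In form: [[ax, ay, az, tx, ty, tz, claw], ...]. A call has 1 to 8 rows; each row shifts and turns the commanded pose from where the row before left it, along the tool's axes as they then stand; what a row does not reach is not made up. A row lasts 1/12 s, in which the tool goes at most 41.7 mm and 7.16 degrees, less where a joint would pass 70% of its speed; a pose out of reach is approached as far as the arm can. A call is refused whole if a number of a shift passes 0.0417 or a number of a turn 7.16, either way. A call with a gripper value outside its range is refused whole. The fingers move at their own pace and stop on an object; "force" is the grip in N (left out, the last holds). Time passes only in rows, so rows that do not move let the fingers close. It gives the time, the measured TCP pose, the force, the opening and the grip force at its end, in the units of the state.
- status.read_state(): the state, without advancing time (a new reading comes with each control period).
- read_camera(name): name is "side" or "top" or "wrist"; returns a dict with "color" (384x512x3 uint8, red, green, blue), "intrinsics" (3x3 intrinsics, pixels), "D" ([k1, k2, p1, p2, k3] as OpenCV has them; the pictures are not rectified), "world_from_camera" (4x4, takes a point from camera to world coordinates); the wrist camera has in their place "mount" (4x4, takes a point from camera to tool coordinates, whose origin is the TCP and whose axes are the flange's). Camera axes: x right, y up, looking along -z (the intrinsics and any distortion apply to the point x, -y, -z); pixel columns grow to the right and rows downward; lengths in m; the calibration is good to about 2 mm. A picture is of the moment at which its call begins: read the wrist's pose just before it. There is no depth.
- workorder.finish_job(): hands the job in; it is judged then, once.
Trained networks look in a picture, given as the dict that the camera call returned (one of the last four; its "shot" number tells which), for a name from the list of things; names that differ only in an ending like _2 or _b are one class to them, and where a whole thing is asked for, a point or a joint stands for the part that bears it (a point fixed in the world has none). Each returns a list of dicts, best first, with "score" (0 to 1); they miss things now and then, are a little off and sometimes report something else, mostly with a low value. They report only what shows in the picture. A call takes as long as a camera call.
- masks_of(picture, name): "mask" (384x512 bool, what is visible of it) and "bbox" ([left, top, right, bottom] in pixels, round what is visible of it).
The state is a dict: "time": time; "q": joint angles; "joint_vel": joint speeds; "joint_torque": joint torques, N m; "tool_pos": TCP position; "tcp_rot": TCP orientation; "wrist_force": force on the tool from outside, world axes, zero at the start; "torque": the same for the moment, N m; "width": opening from 0.0 (shut) to 1.0 (fully open); "grip_force": force on a finger pad.
Only numpy, scipy, OpenCV 4.12 (cv2) and the standard library are available. Lean on these libraries where they do the work, as an engineer would, in place of code of your own. Each camera call takes 0.05 s, during which the arm holds its last target. There are 200 camera calls.

## Working session

There is one attempt and no reset: what is moved stays moved. The work goes in short steps, Python scripts to look and compute and a tool call to move; the robot and the scene stay as the last step left them, time stands still between calls to the robot, and variables do not carry over. Pictures are saved under pics/ and viewed, at most 10 in all, crops included, and the job is handed in when it is done.

Besides the shell and the picture viewer there is one more tool, called after "Request:" in YAML: its name, and indented under it one key for each argument. drive_tool: Moves the arm, as the interface text tells. Its arguments: {"type":"object","properties":{"rows":{"type":"array"},"force":{"type":"number"}},"required":["rows"]}

```bash
mkdir -p pics; ls; cat > h.py <<'E'
import numpy as np, cv2
from scipy.spatial.transform import Rotation as R
from workcell import status, read_camera, workorder, masks_of
def cam(name):
    s=status.read_state(); p=read_camera(name)
    if name=='wrist':
        T=np.eye(4);T[:3,:3]=R.from_rotvec(s['tcp_rot']).as_matrix();T[:3,3]=s['tool_pos']
        p['T']=T@np.array(p['mount'])
    else: p['T']=np.array(p['world_from_camera'])
    return p
def ray(p,uv):
    n=cv2.undistortPoints(np.array(uv,float).reshape(-1,1,2),np.array(p['intrinsics'],float),np.array(p['D'],float)).reshape(-1,2)
    d=np.c_[n[:,0],-n[:,1],-np.ones(len(n))]@p['T'][:3,:3].T
    return p['T'][:3,3],d
def onz(p,uv,z):
    o,d=ray(p,uv); return o+d*((z-o[2])/d[:,2])[:,None]
def proj(p,X):
    X=np.atleast_2d(X); c=(X-p['T'][:3,3])@p['T'][:3,:3]
    c=c*[1,-1,-1]
    return cv2.projectPoints(c,np.zeros(3),np.zeros(3),np.array(p['intrinsics'],float),np.array(p['D'],float))[0].reshape(-1,2)
def tri(p1,u1,p2,u2):
    o1,d1=ray(p1,u1);o2,d2=ray(p2,u2);out=[]
    for a,b in zip(d1,d2):
        A=np.c_[a,-b];t=np.linalg.lstsq(A,o2-o1,rcond=None)[0]
        out.append(((o1+a*t[0])+(o2+b*t[1]))/2)
    return np.array(out)
def save(p,f): cv2.imwrite('pics/'+f,p['color'][:,:,::-1])
E
python3 - <<'E'
from h import *
a=cam('top');b=cam('side');w=cam('wrist')
cv2.imwrite('pics/a.png',np.vstack([np.hstack([a['color'],b['color']])])[:,:,::-1][:, :, :].copy())
im=cv2.imread('pics/a.png');cv2.imwrite('pics/a.png',cv2.resize(im,(800,300)))
save(a,'top.png');save(b,'side.png')
print(status.read_state())
print(a['T'].round(3),b['T'].round(3),np.array(w['mount']).round(3))
for p,n in((a,'top'),(b,'side')):
  for k in ['spatula','utensil_box','large_pan','small_pan','tape','spice_jar','tin']:
    for r in masks_of(p,k)[:2]: print(n,k,round(r['score'],2),np.array(r['bbox']).round(),r['mask'].sum())
E
```

```text
pics
{'time': 0.15, 'q': array([ 1.10111388e+00,  2.64601052e-01,  1.60511062e+00, -9.25082339e-06,
        1.27368038e+00, -3.68863600e-02]), 'joint_vel': array([ 0.00153856, -0.00243625, -0.00567195, -0.00025814,  0.0009438 ,
        0.00036603]), 'joint_torque': array([ 4.34823232e-04, -5.15902376e+01, -3.67960668e+01, -2.47423332e-04,
        8.05181597e-03, -4.99151739e-06]), 'tool_pos': array([0.28283334, 0.61224237, 0.23020672]), 'tcp_rot': array([-6.74441619e-01, -3.06788955e+00,  2.73940604e-03]), 'wrist_force': array([-0.09073327,  0.05242846, -0.04482962]), 'torque': array([ 0.02040942, -0.0257518 , -0.05350177]), 'grip_force': 0.0, 'width': 1.0036756824556727}
[[ 0.017  0.981 -0.193  0.33 ]
 [-1.     0.022  0.021  0.019]
 [ 0.025  0.193  0.981  1.583]
 [ 0.     0.     0.     1.   ]] [[-0.963  0.176 -0.202  0.307]
 [-0.268 -0.644  0.717  1.121]
 [-0.004  0.745  0.667  1.123]
 [ 0.     0.     0.     1.   ]] [[-0.001  0.965  0.263  0.065]
 [ 1.     0.001 -0.     0.001]
 [-0.001  0.263 -0.965 -0.143]
 [ 0.     0.     0.     1.   ]]
top spatula 0.69 [161. 211. 207. 219.] 208
top spatula 0.43 [130. 182. 214. 228.] 3519
top utensil_box 0.62 [126. 186. 215. 228.] 3493
top large_pan 0.94 [236. 183. 291. 229.] 1835
top small_pan 0.88 [313. 181. 357. 211.] 1238
top tape 0.78 [282. 227. 307. 252.] 232
top spice_jar 0.62 [224. 150. 241. 162.] 171
top spice_jar 0.4 [166. 210. 206. 216.] 162
top tin 0.72 [359. 247. 385. 265.] 370
top tin 0.58 [162. 210. 211. 217.] 251
side spatula 0.72 [241. 243. 259. 280.] 256
side utensil_box 0.63 [190. 223. 277. 330.] 5749
side large_pan 0.89 [239. 170. 297. 215.] 1750
side small_pan 0.73 [255. 131. 287. 162.] 837
side tape 0.74 [293. 176. 321. 195.] 327
side spice_jar 0.58 [194. 191. 211. 221.] 360
side tin 0.91 [322. 126. 343. 147.] 313
```

View pics/top.png

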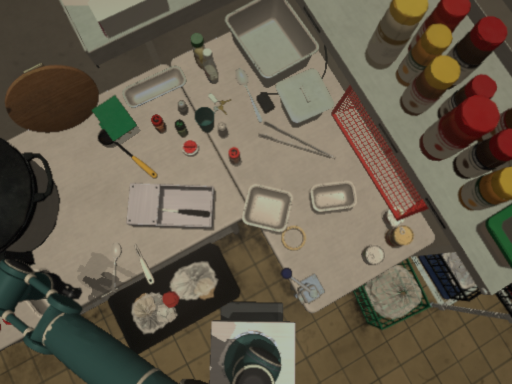

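View pics/side.png

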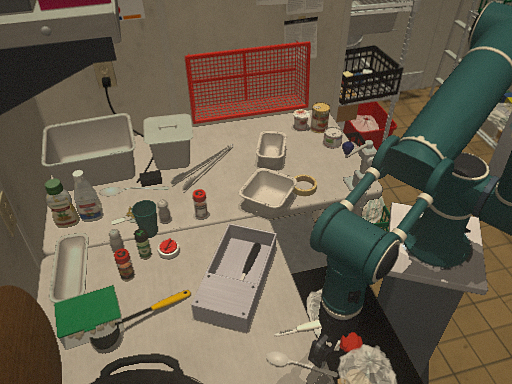

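The top view shows the box at about (128–214, 183–228) with the hood at its left end, and the spatula's dark handle at about (180–210, 212). The large pan is at (267,208), the small pan at (333,197). The side view agrees: the box is at (235,275) and the handle at (252,257).

```bash
python3 - <<'E'
from h import *
a=cam('top');b=cam('side');w=cam('wrist')
M={}
def best(p,k): 
    r=masks_of(p,k); return r[0]['mask'] if r else None
c=lambda m: np.argwhere(m)[:,::-1].mean(0)
for k in ['spatula','utensil_box','large_pan','small_pan','tape','spice_jar','tin']:
    m,n=best(a,k),best(b,k)
    z={'spatula':.028,'utensil_box':.075,'large_pan':.07,'small_pan':.065,'tape':.025,'spice_jar':.1,'tin':.058}[k]
    print(k,'tri',tri(a,[c(m)],b,[c(n)]).round(3),'onz',onz(a,[c(m)],z).round(3))
    if 'pan' in k or 'box' in k:
        cn=np.argwhere(m)[:,::-1].astype(np.float32); q=cv2.boxPoints(cv2.minAreaRect(cn)); print(onz(a,q,z).round(3)[:,:2].tolist())
    if k=='spatula':
        q=cv2.boxPoints(cv2.minAreaRect(np.argwhere(m)[:,::-1].astype(np.float32))); print(onz(a,q,z).round(3)[:,:2].tolist())
for p,n in((a,'t'),(b,'s')): print(p['intrinsics'])
save(w,'w0.png')
t=cv2.resize(a['color'][140:270,110:400,::-1],(783,351),interpolation=cv2.INTER_CUBIC); cv2.imwrite('pics/tc.png',t)
E
```

```text
spatula tri [[ 0.65  -0.063 -0.359]] onz [[ 0.587 -0.047  0.028]]
[[0.524, 0.061], [0.69, 0.028], [0.652, -0.155], [0.487, -0.118]]
utensil_box tri [[0.588 0.336 0.026]] onz [[0.579 0.326 0.075]]
[[0.496, 0.485], [0.664, 0.494], [0.663, 0.161], [0.495, 0.159]]
large_pan tri [[ 0.583 -0.047  0.051]] onz [[ 0.58  -0.046  0.07 ]]
[[0.52, 0.06], [0.681, 0.027], [0.642, -0.151], [0.482, -0.115]]
small_pan tri [[ 0.635 -0.306  0.046]] onz [[ 0.632 -0.302  0.065]]
[[0.679, -0.209], [0.699, -0.388], [0.587, -0.395], [0.568, -0.217]]
tape tri [[ 0.468 -0.155  0.007]] onz [[ 0.47  -0.153  0.025]]
spice_jar tri [[0.787 0.089 0.057]] onz [[0.775 0.087 0.1  ]]
tin tri [[ 0.41  -0.461  0.03 ]] onz [[ 0.41  -0.452  0.058]]
[[400.91189051   0.         258.85414156]
 [  0.         400.91189051 195.1435599 ]
 [  0.           0.           1.        ]]
[[454.61747178   0.         252.73333063]
 [  0.         454.61747178 190.59456436]
 [  0.           0.           1.        ]]
```

View pics/tc.png

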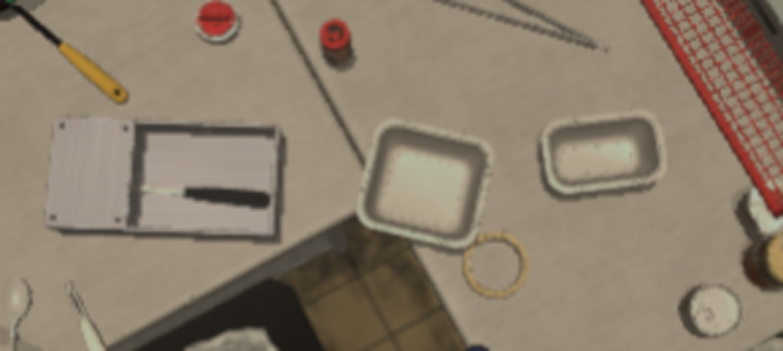

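The crop shows the box with its hood at the left. The dark handle is at crop (185–270, 195), the blade end is hidden under the hood, and the larger pan is the left one. Next I'll turn and move above the handle.

Request:
drive_tool:
  rows:
    - [0,0,7,0,0,-0.014,1]
    - [0,0,7,0,0,-0.014,1]
    - [0,0,7,0,0,-0.014,1]
    - [0,0,7,0,0,-0.014,1]
    - [0,0,7,0,0,-0.014,1]
    - [0,0,7,0,0,-0.014,1]
    - [0,0,7,0,0,-0.014,1]
    - [0,0,7,0,0,0,1]

```text
time: 2.37
tool_pos: [0.2838, 0.6141, 0.3335]
tcp_rot: [-2.042, -2.385, -0.009]
wrist_force: [-0.9, 0.1, 1.0]
width: 1.0
grip_force: 0.0
```

Request:
drive_tool:
  rows:
    - [0,0,7,-0.03,0.02,0,1]
    - [0,0,2,-0.03,0.025,0,1]
    - [0,0,0,-0.03,0.025,0,1]
    - [0,0,0,-0.03,0.025,0,1]
    - [0,0,0,-0.03,0.025,0,1]
    - [0,0,0,-0.03,0.025,0,1]
    - [0,0,0,-0.03,0.025,0,1]
    - [0,0,0,-0.03,0.025,0,1]

```text
time: 3.03
tool_pos: [0.4853, 0.3763, 0.3295]
tcp_rot: [2.217, 2.225, 0.001]
wrist_force: [0.5, 0.7, 0.6]
width: 1.003
grip_force: 0.0
```

Request:
drive_tool:
  rows:
    - [0,0,0,-0.03,0.028,0,1]
    - [0,0,0,-0.03,0.028,0,1]
    - [0,0,0,-0.03,0.028,0,1]
    - [0,0,0,-0.015,0.02,0,1]
    - [0,0,0,0,0,0,1]
    - [0,0,0,0,0,0,1]

```text
time: 3.53
tool_pos: [0.5896, 0.272, 0.3289]
tcp_rot: [-2.22, -2.222, 0.001]
wrist_force: [-0.2, 0.2, -0.1]
width: 0.998
grip_force: 0.0
```

```bash
python3 - <<'E'
from h import *
w=cam('wrist'); save(w,'w1.png'); s=status.read_state(); print(s['time'],s['tool_pos'],R.from_rotvec(s['tcp_rot']).as_matrix().round(3),s['q'].round(2))
for k in ['spatula','utensil_box']:
    for r in masks_of(w,k)[:2]: print(k,round(r['score'],2),np.array(r['bbox']).round(),r['mask'].sum())
E
```

```text
3.5833 [0.58876163 0.27303756 0.3290388 ] [[-0.002  1.    -0.001]
 [ 1.     0.002  0.   ]
 [ 0.    -0.001 -1.   ]] [0.4  0.17 1.54 0.   1.43 0.39]
spatula 0.56 [226.  96. 247. 215.] 1240
utensil_box 0.89 [188.   3. 312. 232.] 25289
```

View pics/w1.png

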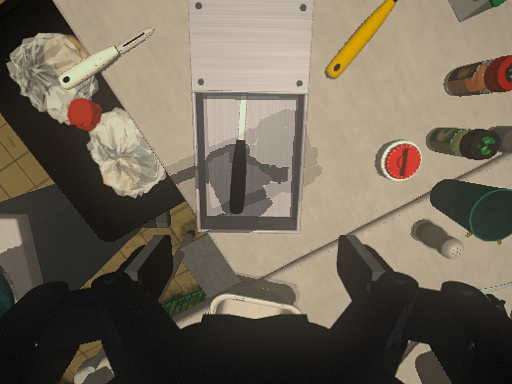

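The wrist view shows the handle from its butt at (236,213) to its front at (239,140), with the shaft running to the hood lip at row ~93. The box rim corners are at (199,232) and (301,230).

```bash
python3 - <<'E'
from h import *
w=cam('wrist')
print('rim',onz(w,[[198,232],[301,231]],.075).round(4).tolist())
print('lip',onz(w,[[191,93],[308,94]],.076).round(4).tolist())
r=masks_of(w,'spatula')[0]; m=r['mask']; print(r['score'],r['bbox'])
g=cv2.cvtColor(w['color'],cv2.COLOR_RGB2GRAY)
for v in (100,110,125,145,155,165,175,185,195,205,210,214):
    u=np.flatnonzero(m[v]); 
    if len(u): print(v,u.min(),u.max(),g[v,u].mean().round(), onz(w,[[u.mean(),v]],.028)[0].round(4)[:2], ((onz(w,[[u.max()+.5,v]],.028)-onz(w,[[u.min()-.5,v]],.028))[0,0]).round(4))
np.savez('w1.npz',T=w['T'],K=w['intrinsics'],D=w['D'],m=m,c=w['color'])
E
```

```text
rim [[0.5025, 0.1688, 0.075], [0.6623, 0.1711, 0.075]]
lip [[0.5033, 0.3726, 0.076], [0.6621, 0.3718, 0.076]]
0.65 [231.6, 98.7, 248.1, 215.9]
100 243 246 126.0 [0.5742 0.3665] 0.0061
110 241 246 220.0 [0.5726 0.3518] 0.0093
125 240 244 221.0 [0.5701 0.3292] 0.0078
145 237 245 56.0 [0.5682 0.2982] 0.0143
155 235 246 53.0 [0.5673 0.2823] 0.0193
165 234 246 49.0 [0.5663 0.266 ] 0.0211
175 232 246 48.0 [0.5645 0.2495] 0.0246
185 232 245 44.0 [0.5635 0.2326] 0.0232
195 231 244 44.0 [0.5616 0.2154] 0.0234
205 231 244 42.0 [0.5614 0.1979] 0.0236
210 231 243 43.0 [0.5605 0.189 ] 0.0221
214 236 239 42.0 [0.5612 0.1818] 0.0068
```

Request:
drive_tool:
  rows:
    - [0,0,0,0,-0.02,0.02,1]
    - [0,0,0,0,-0.02,0.02,1]
    - [0,0,0,0.02,0,0.02,1]
    - [0,0,0,0.02,0,0.02,1]
    - [0,0,0,0,0,0.02,1]
    - [0,0,0,0,0,0,1]
    - [0,0,0,0,0,0,1]

```text
time: 4.37
tool_pos: [0.5469, 0.3135, 0.2281]
tcp_rot: [-2.215, -2.227, 0.005]
wrist_force: [0.2, -0.4, 0.8]
width: 1.001
grip_force: 0.0
```

```bash
python3 - <<'E'
from h import *
w=cam('wrist'); save(w,'w2.png'); print(status.read_state()['tool_pos'])
r=masks_of(w,'spatula')[0]; m=r['mask']; print(r['score'],r['bbox'])
z=np.load('w1.npz'); p={'T':z['T'],'intrinsics':z['K'],'D':z['D']}; m1=z['m']
g=cv2.cvtColor(w['color'],cv2.COLOR_RGB2GRAY)
def ends(m,c):
    g=cv2.cvtColor(c,cv2.COLOR_RGB2GRAY); d=(m&(g<85))
    n,l,s,_=cv2.connectedComponentsWithStats(d.astype(np.uint8)); d=l==1+np.argmax(s[1:,4])
    ys=np.argwhere(d)[:,0]; t,b=ys.min(),ys.max()
    row=lambda v: np.flatnonzero(d[v]).mean()
    vs=np.arange(t+3,b-3); f=np.polyfit(vs,[row(v) for v in vs],1)
    return [[np.polyval(f,t),t],[np.polyval(f,b),b]]
e1=ends(m1,z['c']); e2=ends(m,w['color']); print(e1,e2)
print('front,butt',tri(p,e1,w,e2).round(4).tolist())
for q,e in((p,e1),(w,e2)): print(onz(q,e,.026).round(4).tolist())
E
```

```text
[0.54816563 0.31361159 0.22981415]
0.61 [252.8, 128.9, 279.9, 266.6]
[[np.float64(241.40749461249902), np.int64(141)], [np.float64(236.38943650730306), np.int64(214)]] [[np.float64(270.0697913605643), np.int64(177)], [np.float64(261.4542560485847), np.int64(265)]]
front,butt [[0.5686, 0.3036, 0.0138], [0.5589, 0.1808, 0.0256]]
[[0.5688, 0.3043, 0.026], [0.5592, 0.1811, 0.026]]
[[0.5682, 0.3064, 0.026], [0.5587, 0.1809, 0.026]]
```

View pics/w2.png

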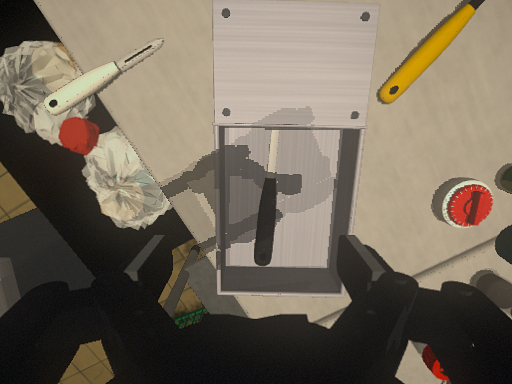

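The second view agrees: the handle runs from (0.559,0.181) to (0.568,0.305), turned about 4.4° from world y. Box lip y≈0.372 and rim end y≈0.169 match the stated sizes. The grip point is about (0.566,0.270). I'll part-close the fingers so they fit inside the box.

Request:
drive_tool:
  rows:
    - [0,0,4.7,0,0,0,0.5]
    - [0,0,0,-0.014,0.007,0.02,0.5]
    - [0,0,0,-0.014,0.007,0.02,0.5]
    - [0,0,0,-0.014,0.007,0.03,0.5]
    - [0,0,0,0,0,0.03,0.5]
    - [0,0,0,0,0,0.02,0.5]
    - [0,0,0,0,0,0,0.5]
    - [0,0,0,0,0,0,0.5]

```text
time: 5.13
tool_pos: [0.5666, 0.2692, 0.1099]
tcp_rot: [-2.308, -2.132, 0.0]
wrist_force: [1.0, -0.4, 0.8]
width: 0.498
grip_force: 0.0
```

```bash
python3 - <<'E'
from h import *
w=cam('wrist'); s=status.read_state(); print(s['time'],s['tool_pos'],s['width'],R.from_rotvec(s['tcp_rot']).as_matrix().round(3).tolist())
m=masks_of(w,'spatula')
if m:
    m=m[0]['mask']
    for v in range(150,384,20):
        u=np.flatnonzero(m[v])
        if len(u)>3: print(v,u.min(),u.max(),onz(w,[[u.mean(),v]],.028)[0].round(4)[:2])
c=w['color'].copy()
for X in ([.5591,.181,.026],[.566,.27,.028],[.5685,.305,.026],[.503,.372,.076],[.662,.372,.076]):
    u=proj(w,X)[0]; cv2.circle(c,(int(u[0]),int(u[1])),3,(255,0,0),1)
w['color']=c; save(w,'w3.png')
E
```

```text
5.1833 [0.56775014 0.26990873 0.11148195] 0.4952103852138653 [[0.079, 0.997, 0.003], [0.997, -0.079, 0.001], [0.001, 0.003, -1.0]]
150 246 257 [0.5693 0.3104]
170 242 261 [0.5679 0.294 ]
190 240 263 [0.5665 0.277 ]
210 239 265 [0.5655 0.2593]
230 239 265 [0.564  0.2409]
250 239 265 [0.5624 0.2217]
270 240 266 [0.5616 0.2015]
```

View pics/w3.png

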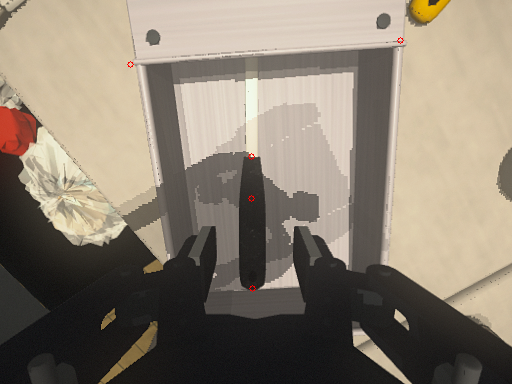

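The handle is centred between the fingers and my projected points land on it: butt at (253,288), grip point at (252,198). I'll descend and close.

Request:
drive_tool:
  rows:
    - [0,0,0,0,0,0.025,0.5]
    - [0,0,0,0,0,0.025,0.5]
    - [0,0,0,0,0,0.02,0.5]
    - [0,0,0,0,0,0.015,0.5]
    - [0,0,0,0,0,0.008,0.5]
    - [0,0,0,0,0,0,0.5]
    - [0,0,0,0,0,0,0.5]

```text
time: 5.82
tool_pos: [0.5676, 0.2702, 0.018]
tcp_rot: [2.306, 2.132, 0.004]
wrist_force: [0.5, 0.1, 0.7]
width: 0.499
grip_force: 0.0
```

Request:
drive_tool:
  rows:
    - [0,0,0,0,0,0,0.1]
    - [0,0,0,0,0,0,0.1]
    - [0,0,0,0,0,0,0.1]
    - [0,0,0,0,0,0,0.0]
    - [0,0,0,0,0,0,0.0]
    - [0,0,0,0,0,0,0.0]
    - [0,0,0,0,0,0,0.0]
  force: 80

```text
time: 6.4
tool_pos: [0.5679, 0.2703, 0.0187]
tcp_rot: [2.306, 2.132, 0.005]
wrist_force: [-0.7, 0.1, 6.4]
width: 0.206
grip_force: 78.1
```

Gripped with 78 N. I'll lift slightly, then tilt handle-up about the blade tip.

Request:
drive_tool:
  rows:
    - [0,0,0,0,0,-0.004,0]
    - [0,-3,0,0,0,-0.011,0]
    - [0,-3,0,0,0,-0.011,0]
    - [0,0,0,0,0,0,0]

```text
time: 6.73
tool_pos: [0.5685, 0.2724, 0.0451]
tcp_rot: [2.25, 2.083, -0.111]
wrist_force: [0.9, 1.0, 0.7]
width: 0.21
grip_force: 78.4
```

```bash
python3 - <<'E'
from h import *
w=cam('wrist'); s=status.read_state(); print(s['time'],s['tool_pos'],s['width'],s['grip_force'],s['wrist_force'],s['q'].round(2))
b=cam('side')
c=np.hstack([w['color'],cv2.resize(b['color'][210:340,160:300],(413,384))]); cv2.imwrite('pics/w4.png',cv2.resize(c,(800,332))[:,:,::-1])
E
```

```text
6.7833 [0.56778232 0.2719697  0.04398392] 0.2094616436946118 78.37054638541304 [ 0.03685665  0.48624433 -0.18534622] [ 0.46  0.38  1.82 -0.11  0.99  0.59]
```

View pics/w4.png

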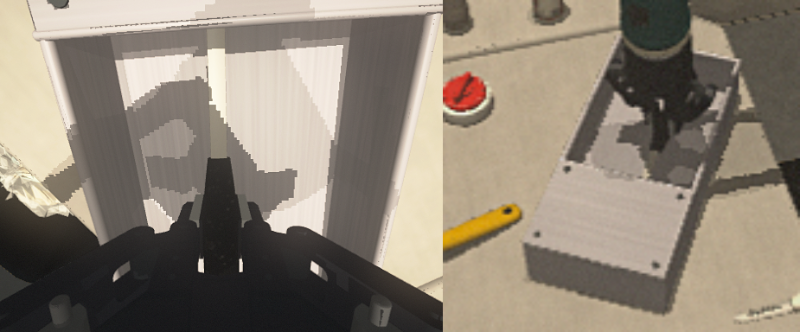

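The spatula is held firmly: the wrist view shows the handle between the pads with the shaft running under the hood. I'll tilt further to 20°.

Request:
drive_tool:
  rows:
    - [0,-2.8,0,-0.002,0,-0.0103,0]
    - [0,-2.8,0,-0.002,0,-0.0103,0]
    - [0,-2.8,0,-0.002,0,-0.0103,0]
    - [0,-2.8,0,-0.002,0,-0.0103,0]
    - [0,-2.8,0,-0.002,0,-0.0103,0]
    - [0,0,0,0,0,0,0]

```text
time: 7.33
tool_pos: [0.5669, 0.2722, 0.095]
tcp_rot: [2.115, 1.958, -0.371]
wrist_force: [0.7, 0.7, -1.0]
width: 0.206
grip_force: 78.4
```

```bash
cat > sp.py <<'E'
from h import *
def sp():
    s=status.read_state(); Q=R.from_rotvec(s['tcp_rot']).as_matrix(); p=s['tool_pos']
    f=lambda x,h: p+Q@np.array([x+.06,0,.0065-h])  # x along spatula, h above underside
    print('t',s['time'],'wf',s['wrist_force'].round(1),'grip',round(s['grip_force']),'q',s['q'].round(2))
    print('tcp',p.round(4),'x',Q[:,0].round(3),'z',Q[:,2].round(3))
    for n,x,h in(('butt',-.147,0),('mid',0,8),('blade',.105,5),('tip',.149,0)): print(n,f(x,h/1000).round(4))
    return f
if __name__=='__main__': sp()
E
python3 sp.py
```

```text
t 7.3333 wf [ 0.7  0.7 -1. ] grip 78 q [ 0.56  0.43  1.69 -0.29  1.25  0.76]
tcp [0.5669 0.2722 0.095 ] x [ 0.072  0.937 -0.341] z [-0.026 -0.34  -0.94 ]
butt [0.5604 0.1884 0.1186]
mid [0.5712 0.3289 0.076 ]
blade [0.5788 0.4263 0.0374]
tip [0.5818 0.4659 0.0177]
```

Request:
drive_tool:
  rows:
    - [0,0,0,-0.01,0,0,0]
    - [0,0,0,-0.02,0,0,0]
    - [0,0,0,-0.025,0,0,0]
    - [0,0,0,-0.025,0,0,0]
    - [0,0,0,-0.025,0,0,0]
    - [0,0,0,-0.025,0,0,0]
    - [0,0,0,-0.025,0,0,0]
    - [0,0,0,0,0,0,0]

```text
time: 8.0
tool_pos: [0.5539, 0.1203, 0.1484]
tcp_rot: [2.119, 1.952, -0.375]
wrist_force: [0.5, 0.5, -1.7]
width: 0.205
grip_force: 78.4
```

```bash
python3 - <<'E'
from sp import *
f=sp(); b=cam('side'); c=b['color'].copy()
for X in [f(-.147,.008),f(-.024,.008),f(.06,.005),f(.105,.005),f(.149,.005)]:
    u=proj(b,X)[0]; cv2.circle(c,(int(u[0]),int(u[1])),2,(255,0,0),-1)
cv2.imwrite('pics/s5.png',cv2.resize(c[120:340,150:380],(627,600))[:,:,::-1])
E
```

```text
t 8.0 wf [ 0.5  0.5 -1.7] grip 78 q [ 0.36  0.23  1.85 -0.33  1.24  0.58]
tcp [0.5539 0.1203 0.1484] x [ 0.077  0.936 -0.343] z [-0.028 -0.342 -0.939]
butt [0.547  0.0366 0.1722]
mid [0.5585 0.177  0.1293]
blade [0.5666 0.2743 0.0905]
tip [0.5698 0.3137 0.0707]
```

View pics/s5.png

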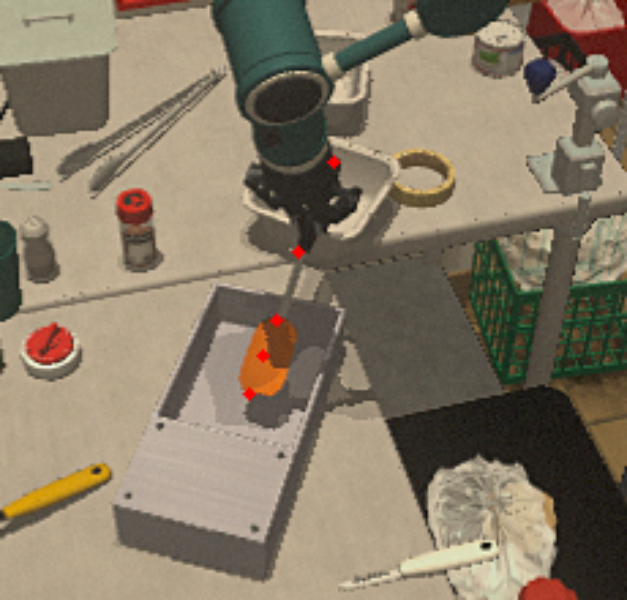

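The blade is clear of the hood and my model points sit on it (orange blade at (265,355)). I'll lift, level out and then carry it over the pan.

Request:
drive_tool:
  rows:
    - [0,0,0,-0.007,0,-0.02,0]
    - [0,0,0,-0.01,0,-0.03,0]
    - [0,0,0,-0.01,0,-0.025,0]
    - [0,5,0,0,0,0,0]
    - [0,5,0,0,0,0,0]
    - [0,5,0,0,0,0,0]
    - [0,5,0,0,0,0,0]
    - [0,0,0,-0.02,0,0,0]

```text
time: 8.72
tool_pos: [0.5531, 0.106, 0.2269]
tcp_rot: [-2.305, -2.129, -0.007]
wrist_force: [0.7, -0.5, -1.0]
width: 0.207
grip_force: 78.4
```

Request:
drive_tool:
  rows:
    - [0,0,0,-0.03,0.004,0,0]
    - [0,0,0,-0.035,0.004,0,0]
    - [0,0,0,-0.035,0.004,0,0]
    - [0,0,0,-0.035,0.004,0,0]
    - [0,0,0,-0.035,0.004,0,0]
    - [0,0,0,-0.03,0.004,0,0]
    - [0,0,0,-0.02,0.004,0,0]
    - [0,0,0,0,0,0,0]

```text
time: 9.38
tool_pos: [0.5636, -0.1195, 0.226]
tcp_rot: [2.311, 2.128, -0.001]
wrist_force: [0.2, 0.3, -0.7]
width: 0.209
grip_force: 78.4
```

```bash
python3 sp.py
```

```text
t 9.3833 wf [ 0.2  0.3 -0.7] grip 78 q [-0.25  0.08  1.83 -0.    1.23 -0.17]
tcp [ 0.5636 -0.1195  0.226 ] x [ 0.082  0.997 -0.001] z [-0.001 -0.001 -1.   ]
butt [ 0.5564 -0.2062  0.2196]
mid [ 0.5685 -0.0597  0.2274]
blade [0.5772 0.0449 0.2244]
tip [0.5808 0.0888 0.2193]
```

Request:
drive_tool:
  rows:
    - [0,0,0,-0.025,0.003,0,0]
    - [0,0,0,-0.025,0.003,0.01,0]
    - [0,0,0,-0.025,0.003,0.015,0]
    - [0,0,0,-0.0145,0.002,0.018,0]
    - [0,0,0,0,0,0.013,0]
    - [0,0,0,0,0,0.006,0]
    - [0,0,0,0,0,0,0]
    - [0,0,0,0,0,0,0]

```text
time: 10.05
tool_pos: [0.5677, -0.2043, 0.1648]
tcp_rot: [-2.305, -2.133, -0.0]
wrist_force: [-0.7, 0.1, 0.3]
width: 0.209
grip_force: 78.4
```

```bash
python3 - <<'E'
from sp import *
f=sp(); a=cam('top');b=cam('side'); w=cam('wrist'); out=[]
X=[f(.06,.005),f(.105,.005),f(.149,.005)]; PC=[[.581,-.045,.07],[.52,.06,.07],[.681,.027,.07],[.642,-.151,.07],[.482,-.115,.07]]
B={}
for n,p in(('top',a),('side',b),('wrist',w)):
    for k in('spatula','large_pan'):
        for r in masks_of(p,k)[:2]:
            c=np.argwhere(r['mask'])[:,::-1].mean(0); print(n,k,round(r['score'],2),np.array(r['bbox']).round(),c.round(1), onz(p,[c],.07).round(3) if k=='large_pan' else '')
    c=p['color'].copy()
    for x in X: u=proj(p,x)[0].round().astype(int); cv2.circle(c,u,1,(255,0,0),-1)
    for x in PC: u=proj(p,x)[0].round().astype(int); cv2.circle(c,u,1,(0,0,255),-1)
    c=c if n=='wrist' else (c[160:250,210:330] if n=='top' else c[130:250,200:360])
    out.append(cv2.resize(c,(400,300)))
cv2.imwrite('pics/e.png',np.vstack([np.hstack(out[:2]),np.hstack([out[2],0*out[2]])])[:,:,::-1])
E
```

```text
t 10.05 wf [-0.7  0.1  0.3] grip 78 q [-0.39  0.18  1.83  0.    1.13 -0.31]
tcp [ 0.5677 -0.2043  0.1648] x [0.077 0.997 0.001] z [-0.001  0.001 -1.   ]
butt [ 0.5609 -0.291   0.1582]
mid [ 0.5723 -0.1445  0.1663]
blade [ 0.5805 -0.0398  0.1635]
tip [0.5839 0.0041 0.1585]
top spatula 0.67 [254. 199. 335. 211.] [277.7 205. ] 
top large_pan 0.91 [239. 184. 291. 232.] [266.5 208.7] [[ 0.576 -0.044  0.07 ]]
side spatula 0.82 [260. 134. 283. 174.] [272.6 158.8] 
side spatula 0.18 [256. 128. 287. 161.] [268.7 145.9] 
side large_pan 0.56 [238. 172. 296. 212.] [267.4 191.1] [[ 0.576 -0.021  0.07 ]]
wrist spatula 0.77 [226.   1. 278. 320.] [252.6 175.8] 
wrist large_pan 0.76 [145.   1. 362. 123.] [250.3  53.2] [[ 0.577 -0.089  0.07 ]]
```

View pics/e.png

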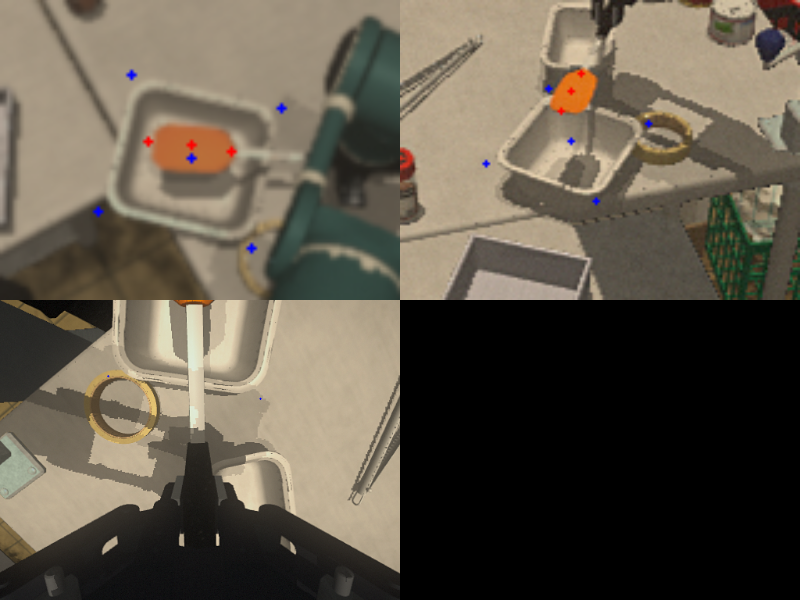

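The blade sits level over the pan's middle in the top and side views (pan centre at crop (191,158), blade centre at (192,146)) and touches nothing. One 5 mm trim remains, then I'll hand in.

Request:
drive_tool:
  rows:
    - [0,0,0,-0.005,0,0,0]
    - [0,0,0,0,0,0,0]
    - [0,0,0,0,0,0,0]
    - [0,0,0,0,0,0,0]

```text
time: 10.83
tool_pos: [0.5675, -0.2109, 0.1652]
tcp_rot: [-2.307, -2.132, 0.0]
wrist_force: [-0.4, 0.6, -0.1]
width: 0.205
grip_force: 78.4
```

```bash
python3 -c "
from sp import *
sp(); print(workorder.finish_job())"
```

```text
t 10.8333 wf [-0.4  0.6 -0.1] grip 78 q [-0.4   0.18  1.83  0.    1.13 -0.32]
tcp [ 0.5675 -0.2109  0.1652] x [0.079 0.997 0.   ] z [-0.  0. -1.]
butt [ 0.5607 -0.2977  0.1587]
mid [ 0.5723 -0.1511  0.1667]
blade [ 0.5806 -0.0464  0.1637]
tip [ 0.584  -0.0026  0.1587]
the job is handed in; nothing more can be done
None
```

I drew the spatula out slantwise from under the hood and handed the job in at 10.8 s, with its blade held level about 9 cm above the rim over the middle of the large pan; I saw no contact with anything else.

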